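# Press the blue tile into the trivet

## Task

Lay the loose blue tile flat and square in the empty recess of the wooden trivet, without dropping it, then press it down until its seat is fully down and the tile is level with the white tile beside it. Let go of it, and leave the terracotta tile where it lies.

Things in the scene. Friction and masses are not known exactly. Their poses are not given: they have to be found in the camera images.
- blue_tile_center (a point): Centre of the loose blue glazed tile (white diamond on top, cork underside), 58 x 58 x 14 mm, about 0.12 kg: underside 7 mm below this point, top 7 mm above. It lies flat on the worktop. x and y run along its sides, z points up. Grip it from above across two opposite sides.
- terracotta_tile_center (a point): Centre of the other loose tile, terracotta (brown-red) with a white diamond, same size and shape as the blue one. It lies flat on the worktop and stays there. (Overhead, a wall cabinet, its underside 0.47 m above the worktop, begins about 0.6 m ahead of the robot and spans y from -0.1 to 0.45 m: carry low to keep the wrist clear of it.)
- recess (a point): Centre of the empty recess (74 x 74 mm, walls 12 mm thick) of the fixed wooden trivet, on top of the raised seat, 20 mm above the worktop; does not move with the seat. Axes along the sides, z up. Trivet: 98 mm in x, 184 mm in y, frame 22 mm high, its middle 43 mm toward +y. White tile (58 mm, fixed): 86 mm toward +y, top 28 mm above worktop. Fingers have most room on the tile's +x and -x sides.
- seat (a joint): Cork-faced seat plate, 71 x 71 mm, that fills the recess: 0 raised (2 mm below the frame's top), 0.006 m fully down. It slides straight down stiffly at about 9 N (a tile's weight does not move it) and stays where pushed; no spring. On the raised seat the tile stands 6 mm higher than the white one; with the seat fully down it is level with it, 6 mm above the frame.
Things that resemble listed ones, but are neither listed nor needed, are in the scene too. What is meant by the part that bears blue_tile_center is not black, and is the smaller of those in its own colour.

How it is judged:
By the outcome, as a careful person would: the job done as asked, in the order asked, and still so for the second after the job is handed in, with the robot touching nothing.
It also fails if it takes over 42 s, if anything falls off the work surface, if the arm or the gripper's body presses on something with over 40 N, if the wrist force passes 120 N, or if a joint passes its speed limit or range.

## Robot

A 6-joint arm with a two-finger parallel gripper is mounted at the origin on a cart in front of the work surface, level with it; the furniture and walls round the work are solid. World frame = base frame: x ahead of the robot, y to its left, z up, the work surface at z = 0. Lengths are in m, angles in rad, forces in N, time in s.
With the tool pointing down it reaches from about 0.375 to 0.9 m from the base axis. Payload 3.1 kg.
Tool frame: the origin (TCP) lies midway between the tips of the shut fingers; the grasp point (between the pads) lies 19 mm behind it; z points along the fingers, y is the line along which they close (so a half turn about z gives the same grasp; the last joint's range is limited). The gripper opens to 85 mm and grips with 20 to 120 N. Pads are 22 mm wide; open, the fingers measure 114 mm over their backs; the gripper's body (76 mm by 85 mm) begins 54 mm behind the grasp point. The pads swing forward as they close: fully open they stand 13 mm farther back than shut.
Start: joints at [0.936, 0.527, 1.433, -0, 1.181, -0.178], TCP at [0.275, 0.561, 0.231] pointing down, gripper open.
Joint ranges: [-3.08, 3.08], [-0.75, 2.2], [0.22, 2.44], [-1.43, 4.57], [0, 2.65], [-2.85, 2.85]. Speed limits (rad/s): [2.79, 2.79, 3.14, 3.14, 3.14, 3.14].

## Interface

Orientations are given as a unit quaternion [x, y, z, w].
In Python, from station import manip gives the robot as it stands.
- The arm moves only by the tool move_arm, never from a script. Its argument "increments" is a list that holds one entry, the list of rows, each a list of 5 numbers: the gripper's target within -1 to 1 (shut at 1, half-way at 0, fully open at -1), then the shift along the world's x, y, z in m, then the turn about the world's z in degrees. In form: [[[fingers, dx, dy, dz, twist], ...]]. A call has 1 to 8 rows; each row shifts and turns the commanded pose from where the row before left it; what a row does not reach is not made up. A row lasts 1/10 s, in which the tool goes at most 50 mm and 8.59 degrees, less where a joint would pass 70% of its speed; a pose out of reach is approached as far as the arm can. A call with a gripper value outside its range is refused whole. The fingers move at their own pace and stop on an object; "newtons" is the grip in N (left out, the last holds). Time passes only in rows, so rows that do not move let the fingers close. It gives the time, the measured TCP pose, the force, the opening and the grip force at its end, in the units of the state.
- manip.sense(): the state, without advancing time (a new reading comes with each control period).
- manip.snapshot(name): name is "scene" or "top" or "wrist"; returns a dict with "img" (384x512x3 uint8, red, green, blue), "fx", "fy", "cx", "cy" (pixels), "world_to_cam" (4x4, takes a point from world to camera coordinates); the wrist camera has in their place "tool_from_camera" (4x4, takes a point from camera to tool coordinates, whose origin is the TCP and whose axes are the flange's). Camera axes: x right, y down, z forward; pixel columns grow to the right and rows downward; lengths in m; the calibration is good to about 2 mm. A picture is of the moment at which its call begins: read the wrist's pose just before it. There is no depth.
- manip.sign_off(): hands the job in; it is judged then, once.
Trained networks look in the newest picture that a camera, given by its name, has taken for a name from the list of things; names that differ only in an ending like _2 or _b are one class to them, and where a whole thing is asked for, a point or a joint stands for the part that bears it (a point fixed in the world has none). Each returns a list of dicts, best first, with "confidence" (0 to 1); they miss things now and then, are a little off and sometimes report something else, mostly with a low value. They report only what shows in the picture. A call takes as long as a camera call. They do not tell look-alikes from the thing itself.
- manip.spot_in(label, camera): "xyz" ([x, y, z] in m, in world coordinates, good to about 4 mm: the middle of the surface that is visible of it).
- manip.mark_of(label, camera): "xyz" ([x, y, z] in m, in world coordinates, good to about 4 mm: a listed point, or the origin of a listed thing).
The state is a dict: "t": time; "q": joint angles; "qd": joint speeds; "tau": joint torques, N m; "tcp_pos": TCP position; "tool_rot": TCP orientation; "force": force on the tool from outside, world axes, zero at the start; "ft_torque": the same for the moment, N m; "finger_gap": opening from 0.0 (shut) to 1.0 (fully open); "gripper_force": force on a finger pad.
Only numpy, scipy, OpenCV 4.12 (cv2) and the standard library are available. Lean on these libraries where they do the work, as an engineer would, in place of code of your own. Each camera call takes 0.05 s, during which the arm holds its last target. There are 200 camera calls.

## Working session

There is one attempt and no reset: what is moved stays moved. The work goes in short steps, Python scripts to look and compute and a tool call to move; the robot and the scene stay as the last step left them, time stands still between calls to the robot, and variables do not carry over. Pictures are saved under pics/ and viewed, at most 10 in all, crops included, and the job is handed in when it is done.

Besides the shell and the picture viewer there is one more tool, called as name(argument=value, ...), one argument or row to a line, values as JSON. move_arm: Moves the arm, as the interface text tells. Its arguments: {"type":"object","properties":{"increments":{"type":"array","items":{"type":"array","items":{"type":"array","items":{"type":"number"}}}},"newtons":{"type":"number"}},"required":["increments"]}

```bash
mkdir -p pics; python3 - <<'E'
from station import manip
import cv2
for c in ("scene","top"):
    s=manip.snapshot(c); cv2.imwrite(f"pics/{c}0.png",s["img"][:,:,::-1])
    for l in ("blue_tile_center","terracotta_tile_center","recess","seat"):
        print(c,l,[(round(d["confidence"],2),[round(float(v),3) for v in d["xyz"]]) for d in manip.mark_of(l,c)])
print(manip.sense()["t"],manip.sense()["tool_rot"])
E
```

```text
scene blue_tile_center [(0.95, [0.382, -0.28, 0.009]), (0.93, [0.503, -0.279, 0.007]), (0.67, [0.478, -0.408, 0.01])]
scene terracotta_tile_center [(0.92, [0.468, -0.151, 0.005])]
scene recess [(0.64, [0.531, 0.102, 0.023])]Traceback (most recent call last):
  File "<stdin>", line 6, in <module>
ValueError: it knows: blue_tile_center, recess, terracotta_tile_center
```

View pics/scene0.png

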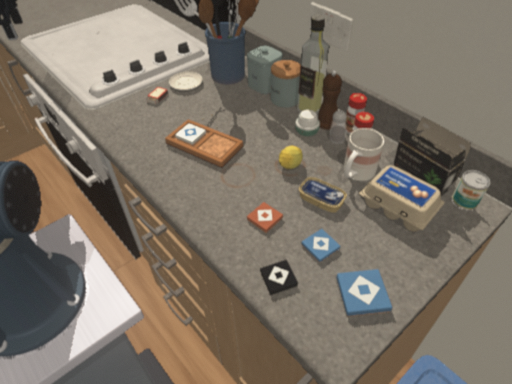

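The scene shows the terracotta tile at (265,216), the small blue at (321,245), a black one at (279,277), a bigger blue at (363,290), and the trivet at (205,143). The wanted tile is the small blue, near (0.503,-0.279).

```bash
python3 - <<'E'
from station import manip
import cv2
c="top"
s=manip.snapshot(c); cv2.imwrite(f"pics/{c}0.png",s["img"][:,:,::-1])
for l in ("blue_tile_center","terracotta_tile_center","recess"):
    print(c,l,[(round(d["confidence"],2),[round(float(v),3) for v in d["xyz"]]) for d in manip.mark_of(l,c)])
print(s["fx"],s["cx"],s["cy"],s["world_to_cam"].round(3).tolist())
print(manip.sense()["t"],manip.sense()["tool_rot"])
E
```

```text
top blue_tile_center [(0.7, [0.479, -0.408, 0.007]), (0.66, [0.384, -0.278, 0.009]), (0.65, [0.5, -0.282, 0.003])]
top terracotta_tile_center [(0.69, [0.467, -0.15, 0.009])]
top recess [(0.76, [0.525, 0.107, 0.019])]
383.5277621327068 259.1649509031138 193.7741825276146 [[-0.018, -1.0, 0.003, -0.11], [-0.982, 0.017, -0.188, 0.462], [0.188, -0.007, -0.982, 0.836], [0.0, 0.0, 0.0, 1.0]]
0.4 [ 2.25934756e-01  9.74142427e-01 -1.21283099e-04 -5.39108752e-05]
```

View pics/top0.png

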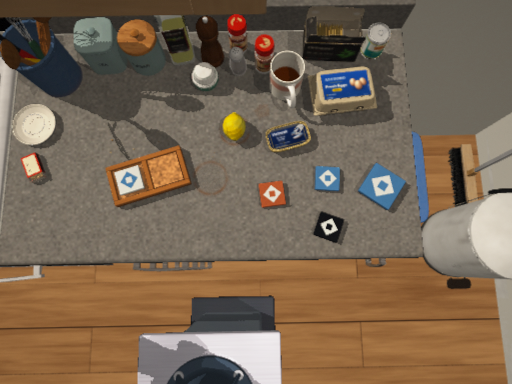

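Top view: the small blue tile is at (327,179), terracotta at (272,194), and the trivet is tilted with its recess at (167,169) and white tile at (128,180). Next I'll measure centres and angles from the outlines.

```bash
cat > h.py <<'E'
import numpy as np, cv2
def plane(s,uv,z,T=None):
    """pixels -> world at height z"""
    T=np.linalg.inv(s["world_to_cam"]) if T is None else T
    uv=np.atleast_2d(uv).astype(float)
    d=np.c_[(uv[:,0]-s["cx"])/s["fx"],(uv[:,1]-s["cy"])/s["fy"],np.ones(len(uv))]@T[:3,:3].T
    return T[:3,3]+d*((z-T[2,3])/d[:,2])[:,None]
def rects(s,lo,hi,z,near,T=None,amin=150,r=.08):
    m=cv2.inRange(cv2.cvtColor(s["img"],cv2.COLOR_RGB2HSV),lo,hi)
    m=cv2.morphologyEx(m,cv2.MORPH_CLOSE,np.ones((3,3)))
    for c in cv2.findContours(m,cv2.RETR_EXTERNAL,cv2.CHAIN_APPROX_NONE)[0]:
        if cv2.contourArea(c)<amin: continue
        p=plane(s,c[:,0],z,T)[:,:2]
        (x,y),(w,h),a=cv2.minAreaRect((p*1000).astype(np.float32))
        if np.hypot(x/1000-near[0],y/1000-near[1])<r: print("c %.0f %.0f mm size %.0f %.0f ang %.1f"%(x,y,w,h,a))
E
python3 - <<'E'
from station import manip
from h import *
s=manip.snapshot("top")
print("blue");rects(s,(95,80,60),(125,255,255),.012,(.5,-.28))
print("trivet");rects(s,(5,90,50),(20,255,255),.022,(.525,.14))
print(plane(s,[[188,147],[191,182],[118,206],[106,172],[167,169],[128,180]],.022).round(3))
E
```

```text
blue
c 501 -282 mm size 58 59 ang 86.7
trivet
c 513 145 mm size 103 186 ang 16.9
[[0.581 0.051 0.022]
 [0.495 0.042 0.022]
 [0.441 0.212 0.022]
 [0.523 0.244 0.022]
 [0.528 0.1   0.022]
 [0.502 0.191 0.022]]
```

Blue is at (501,-282) mm with yaw about -3°. The trivet's yaw is about 17°, with the recess at about (526,104) mm, which agrees with the network. I'll fly past the trivet for a close look, then go to the tile.

move_arm(
  increments=[
    [[-1,0.018,-0.036,0,-4],[-1,0.018,-0.036,0,-4],[-1,0.018,-0.036,0,-4],[-1,0.018,-0.036,0,-4],[-1,0.018,-0.036,0,-4],[-1,0.018,-0.036,0,-4],[-1,0.018,-0.036,0,-4],[-1,0.018,-0.036,0,-4]],
  ],
  newtons=40,
)

```text
t: 1.25
tcp_pos: [0.4197, 0.2718, 0.2316]
tool_rot: [0.487, 0.873, 0.0, 0.0]
force: [0.2, -0.5, 1.3]
finger_gap: 1.0
gripper_force: 0.0
```

move_arm(
  increments=[
    [[-1,0.018,-0.036,0,-4],[-1,0.018,-0.036,0,-4],[-1,0.018,-0.036,0,-4],[-1,0.018,-0.036,0,-3],[-1,0,0,0,0],[-1,0,0,0,0],[-1,0,0,0,0]],
  ],
)

```text
t: 1.95
tcp_pos: [0.4903, 0.1299, 0.2312]
tool_rot: [0.595, 0.804, -0.0, -0.0]
force: [0.6, 0.6, -0.1]
finger_gap: 1.001
gripper_force: 0.0
```

```bash
cat >> h.py <<'E'
def wrist(manip,name):
    from scipy.spatial.transform import Rotation as R
    st=manip.sense(); s=manip.snapshot("wrist"); cv2.imwrite(f"pics/{name}.png",s["img"][:,:,::-1])
    T=np.eye(4);T[:3,:3]=R.from_quat(st["tool_rot"]).as_matrix();T[:3,3]=st["tcp_pos"]
    y=T[:3,1]; print("t",st["t"],"tcp",np.round(st["tcp_pos"],4),"yaw %.1f"%np.degrees(np.arctan2(y[1],y[0])),"F",np.round(st["force"],1),"gap",round(st["finger_gap"],3),round(st["gripper_force"],1),"qd",np.abs(st["qd"]).max().round(3))
    return s,T@s["tool_from_camera"]
E
python3 - <<'E'
from station import manip
from h import *
s,T=wrist(manip,"w1")
rects(s,(5,90,50),(20,255,255),.022,(.525,.14),T)
for l in ("recess",): print([(round(d["confidence"],2),np.round(d["xyz"],3)) for d in manip.mark_of(l,"wrist")])
E
```

```text
t 1.95 tcp [0.4903 0.1299 0.2312] yaw 16.9 F [ 0.6  0.6 -0.1] gap 1.001 0.0 qd 0.018
c 515 146 mm size 99 184 ang 16.9
[(0.75, array([0.526, 0.105, 0.023]))]
```

View pics/w1.png

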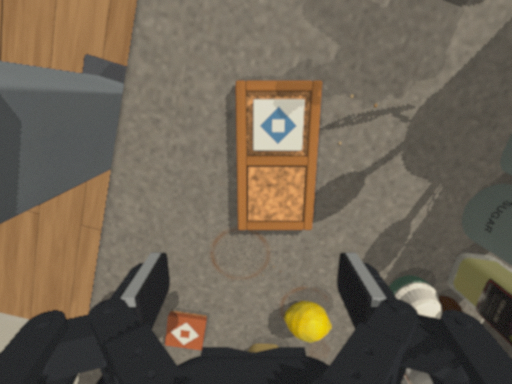

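The wrist view confirms the trivet (size 99 x 184, yaw 16.9°), so the recess is at (527,105) mm. The white tile is at image (278,125) and the empty recess at (277,193). Now to the blue tile.

move_arm(
  increments=[
    [[-1,0.001,-0.036,-0.007,-2],[-1,0.001,-0.036,-0.007,-2],[-1,0.001,-0.036,-0.007,-2],[-1,0.001,-0.036,-0.007,-2],[-1,0.001,-0.036,-0.007,-2],[-1,0.001,-0.036,-0.007,-2],[-1,0.001,-0.036,-0.007,-2],[-1,0.001,-0.036,-0.007,-2]],
  ],
)

```text
t: 2.85
tcp_pos: [0.4992, -0.1589, 0.1752]
tool_rot: [0.701, 0.713, 0.0, 0.0]
force: [-0.1, -0.4, -1.0]
finger_gap: 1.003
gripper_force: 0.0
```

move_arm(
  increments=[
    [[-1,0.001,-0.036,-0.007,-2],[-1,0.001,-0.036,-0.007,-2],[-1,0.001,-0.036,-0.007,0],[-1,0,-0.014,-0.007,0],[-1,0,0,0,0],[-1,0,0,0,0],[-1,0,0,0,0]],
  ],
)

```text
t: 3.55
tcp_pos: [0.502, -0.2786, 0.1475]
tool_rot: [0.725, 0.688, 0.0, -0.001]
force: [0.1, 0.2, -0.6]
finger_gap: 1.0
gripper_force: 0.0
```

```bash
python3 - <<'E'
from station import manip
from h import *
s,T=wrist(manip,"w2")
rects(s,(95,80,60),(125,255,255),.014,(.5,-.28),T)
E
```

```text
t 3.55 tcp [ 0.502  -0.2786  0.1475] yaw -3.0 F [ 0.1  0.2 -0.6] gap 1.0 0.0 qd 0.005
c 501 -282 mm size 58 56 ang 85.2
```

View pics/w2.png

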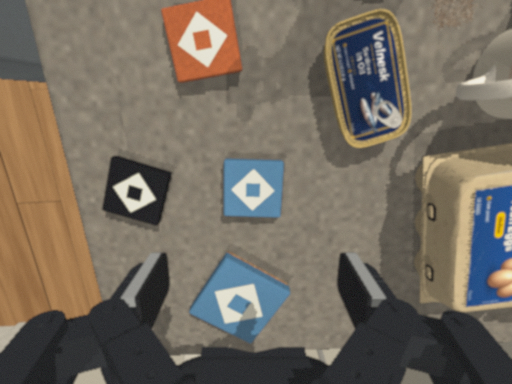

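Small blue is at (253,188), centred between the fingers and confirmed at (501,-282); the larger blue at (240,295) stays clear. Descending.

move_arm(
  increments=[
    [[-1,-0.001,-0.003,-0.03,-1],[-1,0,0,-0.03,0],[-1,0,0,-0.03,0],[-1,0,0,-0.025,0],[-1,0,0,-0.02,0],[-1,0,0,-0.01,0],[-1,0,0,0,0],[-1,0,0,0,0]],
  ],
)

```text
t: 4.4
tcp_pos: [0.5017, -0.2837, 0.0031]
tool_rot: [0.732, 0.682, 0.0, 0.001]
force: [0.2, 0.4, 0.0]
finger_gap: 0.999
gripper_force: 0.0
```

move_arm(
  increments=[
    [[1,0,0,0,0],[1,0,0,0,0],[1,0,0,0,0],[1,0,0,0,0],[1,0,0,0,0],[1,0,0,0,0]],
  ],
  newtons=40,
)

```text
t: 5.0
tcp_pos: [0.5017, -0.2843, 0.0038]
tool_rot: [0.732, 0.681, 0.0, 0.001]
force: [-0.0, 1.3, 6.1]
finger_gap: 0.665
gripper_force: 42.2
```

move_arm(
  increments=[
    [[1,0,0,0.01,0],[1,0,0,0.02,0],[1,0,0,0.03,0],[1,0,0,0.03,0],[1,0,0,0.01,0],[1,0,0,0,0],[1,0,0,0,0]],
  ],
  newtons=60,
)

```text
t: 5.7
tcp_pos: [0.5005, -0.2834, 0.1017]
tool_rot: [0.732, 0.681, -0.0, -0.001]
force: [-0.7, -0.6, -2.6]
finger_gap: 0.651
gripper_force: 64.2
```

```bash
python3 - <<'E'
from station import manip
from h import *
s,T=wrist(manip,"w3")
E
```

```text
t 5.7 tcp [ 0.5005 -0.2834  0.1017] yaw -4.1 F [-0.7 -0.6 -2.6] gap 0.651 64.2 qd 0.025
```

View pics/w3.png

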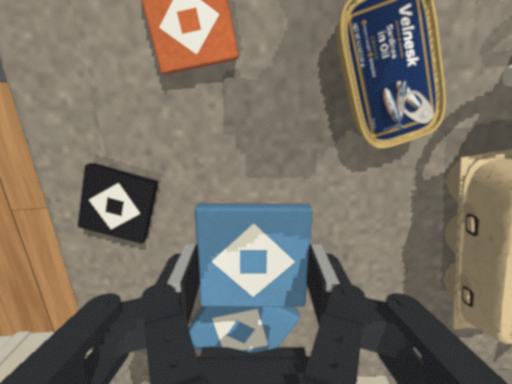

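The tile hangs level and square between the pads, with its diamond at (254,260). I'll work out its offset from the tool.

```bash
python3 - <<'E'
from station import manip
from h import *
s,T=wrist(manip,"w4")
m=cv2.inRange(s["img"],(190,190,180),(255,255,255)); m[:215]=0; m[300:]=0; m[:,:205]=0; m[:,300:]=0
p=cv2.findNonZero(m)[:,0]; print(p.min(0),p.max(0))
q=plane(s,[[p[:,0].min(),259],[p[:,0].max(),259],[253,p[:,1].min()],[253,p[:,1].max()]],manip.sense()["tcp_pos"][2]+.0105,T); print(q.round(4))
c=q.mean(0)[:2]; print("tile c",c, c-manip.sense()["tcp_pos"][:2])
E
```

```text
t 5.75 tcp [ 0.5001 -0.2831  0.1011] yaw -4.1 F [-0.1  0.1 -1.6] gap 0.647 64.2 qd 0.013
[213 226] [293 295]
[[ 0.4795 -0.2792  0.1113]
 [ 0.5205 -0.2821  0.1113]
 [ 0.5014 -0.2622  0.1113]
 [ 0.4984 -0.3025  0.1113]]
tile c [ 0.499966   -0.28149025] [-0.00012727  0.00154702]
```

move_arm(
  increments=[
    [[1,0.002,0.016,0,2],[1,0.002,0.032,0,2],[1,0.002,0.032,0,2],[1,0.002,0.032,0,2],[1,0.002,0.032,0,2],[1,0.002,0.032,0,2],[1,0.002,0.032,0,2],[1,0.002,0.032,0,2]],
  ],
)

```text
t: 6.6
tcp_pos: [0.516, -0.0412, 0.1014]
tool_rot: [0.629, 0.777, -0.0, -0.001]
force: [0.1, -1.2, -0.8]
finger_gap: 0.651
gripper_force: 64.2
```

move_arm(
  increments=[
    [[1,0.002,0.032,0,2],[1,0.002,0.032,0,2],[1,0.002,0.032,0,1],[1,0.002,0.032,0,0],[1,0.002,0.016,0,0],[1,0,0,0,0],[1,0,0,0,0],[1,0,0,0,0]],
  ],
)

```text
t: 7.4
tcp_pos: [0.5265, 0.0998, 0.1019]
tool_rot: [0.596, 0.803, -0.0, -0.0]
force: [0.1, 1.0, -1.4]
finger_gap: 0.653
gripper_force: 64.2
```

```bash
python3 - <<'E'
from station import manip
from h import *
s,T=wrist(manip,"w5")
print([(round(d["confidence"],2),np.round(d["xyz"],3)) for d in manip.mark_of("blue_tile_center","wrist")])
E
```

```text
t 7.4 tcp [0.5265 0.0998 0.1019] yaw 16.9 F [ 0.1  1.  -1.4] gap 0.653 64.2 qd 0.014
[]
```

View pics/w5.png

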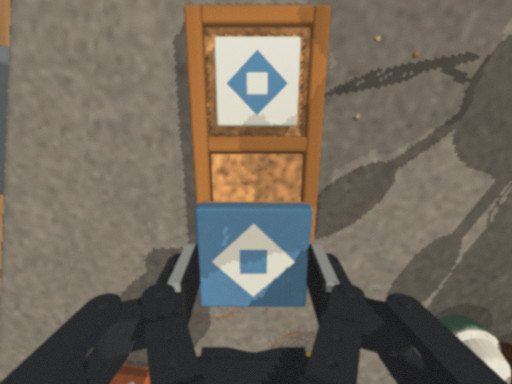

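```bash
python3 - <<'E'
from station import manip
from h import *
s,T=wrist(manip,"w6")
a=np.radians(16.9);ex=np.array([np.cos(a),np.sin(a)]);ey=np.array([-np.sin(a),np.cos(a)]);t=manip.sense()["tcp_pos"][:2]
def rel(uv,z):
    q=plane(s,uv,z,T)[:,:2]-t; return np.c_[q@ex,q@ey].round(4)*1000
print("outer frame top corners/mid & recess inner\n",rel([[186,6],[330,6],[211,152],[305,152],[214,195],[302,195]],.022))
print("white tile corners",rel([[216,38],[299,36],[218,126],[301,126]],.028))
E
```

```text
t 7.5 tcp [0.5268 0.0994 0.1021] yaw 16.8 F [-0.2 -0.2 -1.2] gap 0.655 64.2 qd 0.004
outer frame top corners/mid & recess inner
 [[-44.4 138.7]
 [ 50.4 138.6]
 [-32.5  42.2]
 [ 39.2  42.1]
 [-31.7   7.7]
 [ 38.7   7.5]]
white tile corners [[-24.8 118.8]
 [ 30.  119.9]
 [-25.7  62. ]
 [ 34.2  61.9]]
```

move_arm(
  increments=[
    [[1,0.002,0.004,-0.02,0],[1,0,0,-0.02,0],[1,0,0,-0.015,0],[1,0,0,-0.01,0],[1,0,0,-0.005,0],[1,0,0,0,0],[1,0,0,0,0],[1,0,0,0,0]],
  ],
)

```text
t: 8.35
tcp_pos: [0.5297, 0.1042, 0.033]
tool_rot: [0.596, 0.803, 0.0, 0.001]
force: [-0.3, 0.3, -1.0]
finger_gap: 0.65
gripper_force: 64.1
```

move_arm(
  increments=[
    [[1,0,0,-0.002,0],[1,0,0,0,0],[1,0,0,0,0]],
  ],
)

```text
t: 8.65
tcp_pos: [0.5291, 0.1042, 0.0305]
tool_rot: [0.596, 0.803, 0.0, 0.0]
force: [0.0, -0.4, -1.2]
finger_gap: 0.655
gripper_force: 64.1
```

```bash
python3 - <<'E'
from station import manip
from h import *
s,T=wrist(manip,"w7")
sc=manip.snapshot("scene")["img"][100:180,150:260,::-1]; sc=cv2.resize(sc,(400,291),interpolation=cv2.INTER_CUBIC)
w=cv2.resize(s["img"][:,:,::-1],(400,300)); cv2.imwrite("pics/c7.png",np.hstack([w[:291],sc]))
E
```

```text
t 8.65 tcp [0.5291 0.1042 0.0305] yaw 16.9 F [ 0.  -0.4 -1.2] gap 0.655 64.1 qd 0.002
```

View pics/c7.png

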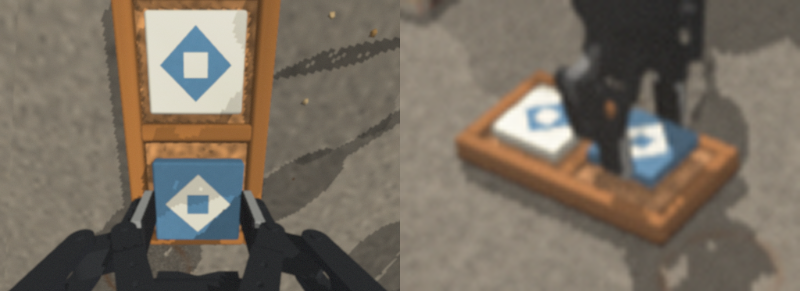

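The tile sits about 7 mm above the seat, centred between the recess walls. Setting it down.

move_arm(
  increments=[
    [[1,0,0,-0.002,0],[1,0,0,-0.002,0],[1,0,0,-0.001,0],[1,0,0,0,0],[1,0,0,0,0]],
  ],
)

```text
t: 9.25
tcp_pos: [0.529, 0.1042, 0.0252]
tool_rot: [0.596, 0.803, -0.0, -0.0]
force: [-0.1, 0.3, -1.2]
finger_gap: 0.654
gripper_force: 64.1
```

move_arm(
  increments=[
    [[1,0,0,-0.001,0],[1,0,0,0,0],[1,0,0,0,0]],
  ],
)

```text
t: 9.55
tcp_pos: [0.5291, 0.1042, 0.0243]
tool_rot: [0.596, 0.803, -0.0, -0.0]
force: [0.3, -0.4, -1.5]
finger_gap: 0.656
gripper_force: 64.1
```

move_arm(
  increments=[
    [[1,0,0,-0.001,0],[1,0,0,0,0],[1,0,0,0,0]],
  ],
)

```text
t: 9.85
tcp_pos: [0.5292, 0.1042, 0.0238]
tool_rot: [0.596, 0.803, 0.0, 0.0]
force: [-1.3, 0.7, 4.9]
finger_gap: 0.652
gripper_force: 64.8
```

Contact, with the tile on the seat. Releasing, raising, and looking.

move_arm(
  increments=[
    [[0.1,0,0,0,0],[-0.6,0,0,0,0],[-1,0,0,0,0],[-1,0,0,0,0],[-1,0,0,0.01,0],[-1,0,0,0.03,0],[-1,0,0,0.03,0],[-1,0,0,0.02,0]],
  ],
)

```text
t: 10.65
tcp_pos: [0.5298, 0.1042, 0.1156]
tool_rot: [0.596, 0.803, 0.001, 0.001]
force: [0.8, 0.1, -0.3]
finger_gap: 1.001
gripper_force: 0.0
```

move_arm(
  increments=[
    [[1,0,0,0.02,0],[1,0,0,0,0],[1,0,0,0,0],[1,0,0,0,0],[1,0,0,0,0],[1,0,0,0,0],[1,0,0,0,0]],
  ],
  newtons=20,
)

```text
t: 11.35
tcp_pos: [0.5287, 0.1041, 0.1326]
tool_rot: [0.596, 0.803, -0.0, -0.001]
force: [0.3, -0.6, -0.2]
finger_gap: -0.005
gripper_force: 0.0
```

```bash
python3 - <<'E'
from station import manip
from h import *
s,T=wrist(manip,"w8")
rects(s,(95,80,60),(125,255,255),.034,(.527,.105),T,r=.05)
E
```

```text
t 11.35 tcp [0.5287 0.1041 0.1326] yaw 16.9 F [ 0.3 -0.6 -0.2] gap -0.005 0.0 qd 0.006
c 528 106 mm size 56 56 ang 16.9
```

View pics/w8.png

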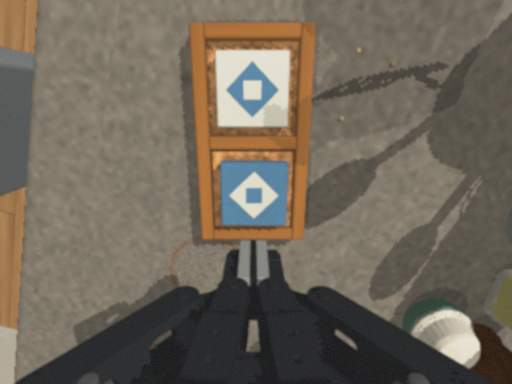

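The tile lies square in the recess at (254,195), with even gaps. Pressing at its centre with the shut fingers.

move_arm(
  increments=[
    [[1,-0.001,0.002,-0.03,0],[1,0,0,-0.03,0],[1,0,0,-0.02,0],[1,0,0,-0.01,0],[1,0,0,-0.003,0],[1,0,0,-0.002,0],[1,0,0,0,0],[1,0,0,0,0]],
  ],
)

```text
t: 12.2
tcp_pos: [0.5288, 0.1062, 0.0392]
tool_rot: [0.596, 0.803, 0.001, 0.001]
force: [-1.0, -0.6, 1.1]
finger_gap: 0.001
gripper_force: 0.0
```

move_arm(
  increments=[
    [[1,0,0,-0.001,0],[1,0,0,-0.001,0],[1,0,0,-0.001,0],[1,0,0,-0.001,0],[1,0,0,0,0],[1,0,0,0,0]],
  ],
)

```text
t: 12.8
tcp_pos: [0.528, 0.1062, 0.0342]
tool_rot: [0.596, 0.803, -0.0, -0.0]
force: [-0.0, -1.0, -0.4]
finger_gap: 0.0
gripper_force: 0.0
```

move_arm(
  increments=[
    [[1,0,0,-0.001,0],[1,0,0,-0.001,0],[1,0,0,-0.001,0],[1,0,0,0,0],[1,0,0,0,0]],
  ],
)

```text
t: 13.3
tcp_pos: [0.5282, 0.1062, 0.0319]
tool_rot: [0.596, 0.803, 0.0, 0.0]
force: [-0.9, -0.4, 4.6]
finger_gap: -0.005
gripper_force: 2.7
```

move_arm(
  increments=[
    [[1,0,0,-0.001,0],[1,0,0,-0.001,0],[1,0,0,-0.001,0],[1,0,0,0,0],[1,0,0,0,0]],
  ],
)

```text
t: 13.8
tcp_pos: [0.5282, 0.1062, 0.029]
tool_rot: [0.596, 0.803, 0.0, 0.0]
force: [-1.6, 0.3, 6.4]
finger_gap: 0.0
gripper_force: 2.9
```

move_arm(
  increments=[
    [[1,0,0,-0.001,0],[1,0,0,0,0],[1,0,0,0,0]],
  ],
)

```text
t: 14.1
tcp_pos: [0.5282, 0.1062, 0.0281]
tool_rot: [0.596, 0.803, 0.0, 0.0]
force: [-1.5, 0.5, 6.2]
finger_gap: 0.0
gripper_force: 3.1
```

move_arm(
  increments=[
    [[1,0,0,-0.001,0],[1,0,0,0,0],[1,0,0,0,0]],
  ],
)

```text
t: 14.4
tcp_pos: [0.5282, 0.1062, 0.028]
tool_rot: [0.596, 0.803, 0.0, 0.0]
force: [-1.5, 0.2, 12.8]
finger_gap: 0.0
gripper_force: 6.6
```

move_arm(
  increments=[
    [[1,0,0,-0.001,0],[1,0,0,0,0],[1,0,0,0,0]],
  ],
)

```text
t: 14.7
tcp_pos: [0.5282, 0.1062, 0.0279]
tool_rot: [0.596, 0.803, 0.0, 0.001]
force: [-4.3, -0.5, 20.0]
finger_gap: 0.001
gripper_force: 10.1
```

move_arm(
  increments=[
    [[1,0,0,-0.001,0],[1,0,0,0,0],[1,0,0,0,0]],
  ],
)

```text
t: 15.0
tcp_pos: [0.5283, 0.1062, 0.0278]
tool_rot: [0.595, 0.803, 0.0, 0.001]
force: [-6.0, -1.3, 27.2]
finger_gap: 0.001
gripper_force: 13.6
```

It's at the hard stop at 28 mm. Lifting off and checking.

move_arm(
  increments=[
    [[1,0,0,0.005,0],[1,0,0,0.02,0],[1,0,0,0.04,0],[1,0,0,0.04,0],[1,0,0,0.02,0],[1,0,0,0,0],[1,0,0,0,0],[1,0,0,0,0]],
  ],
)

```text
t: 15.8
tcp_pos: [0.527, 0.1062, 0.148]
tool_rot: [0.596, 0.803, -0.001, -0.001]
force: [0.7, 0.3, -0.4]
finger_gap: -0.002
gripper_force: 0.0
```

```bash
python3 - <<'E'
from station import manip
from h import *
s,T=wrist(manip,"w9")
rects(s,(95,80,60),(125,255,255),.028,(.527,.105),T,r=.05)
E
```

```text
t 15.8 tcp [0.527  0.1062 0.148 ] yaw 16.9 F [ 0.7  0.3 -0.4] gap -0.002 0.0 qd 0.011
c 528 107 mm size 56 56 ang 16.9
```

View pics/w9.png

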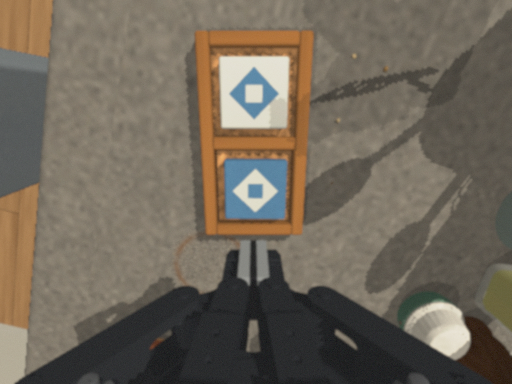

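The blue tile, at (255,190), is square in the recess and level with the white tile, and the gripper is clear.

```bash
python3 -c "
from station import manip
print(manip.sign_off())"
```

```text
the job is handed in; nothing more can be done
None
```

The small blue tile lies square in the trivet recess, pressed to the hard stop with its top at about 28 mm (level with the white tile) and released; the terracotta tile was not touched, and I handed the job in at about 16 s of the 42 s allowed.

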